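# Make up the brake kit and the wheel-bearing kit at the parts-store bench

### The job

Make up two repair kits from the spare parts on the bench. Brake kit, in the red tray: lay the brake pad flat on the long white mark, in line with it, and stand the bottle with the red cap on the round white mark. Wheel kit, in the blue tray: lay the bearing flat on the round white mark and stand the yellow grease tin squarely on top of it; centre everything on its place, set things down rather than drop them, and leave the orange oil filter and the green-capped bottle where they are.

Things in the scene. Friction and masses are not known exactly. Their poses are not given: they have to be found in the camera images.
- brake_pad: Disc-brake pad lying flat: steel backing plate (110 mm long with its end lugs, 6 mm thick) under black friction lining (two halves, 86 mm long together); 44 mm wide and 18 mm high in all, about 0.35 kg. Loose. Origin: centre of the underside; x along its length, y across its 44 mm width, z up. Plate and lining are flush along the long sides: grip it across the middle.
- red_bottle: White round plastic bottle of brake fluid with red screw cap and red band, standing: 56 mm diameter, straight up to 80 mm, cap 38 mm diameter, 112 mm high in all, about 0.26 kg. Loose. Origin: centre of the underside, z up.
- bearing: Steel wheel bearing lying flat: thick ring of 64 mm outer diameter, 34 mm bore, 37 mm high, black seal ring on its face, about 0.45 kg. Loose. Origin: on its axis at the underside, z up.
- grease_tin: Closed yellow tin of grease with a steel disc on its lid, standing: 60 mm diameter, 42 mm high, about 0.18 kg. Loose. Origin: centre of the underside, z up. It goes on top of the bearing, 37 mm above the bearing's origin.
- green_bottle: Bottle of the same shape and size as the red-capped one but with green cap and green band (coolant additive). Belongs to no kit: leave it standing where it is. Origin: centre of the underside.
- oil_filter: Orange spin-on oil filter with a black band, standing: 66 mm diameter, 79 mm high. Belongs to no kit: leave it where it is. Origin: centre of the underside.
- red_tray: Red open tray fixed to the bench, outside 150 mm (its x) by 220 mm (its y), rim 15 mm high, walls 4 mm, floor 4 mm thick. Origin: centre of its underside. White marks on its floor: a long rectangle 122 by 54 mm for the brake pad, centred at x 0, y -38 mm, its length along x; a disc of 66 mm diameter for the bottle, centred at x 0, y +62 mm. The bottle is tall and stands close to the pad's mark.
- blue_tray: Blue open tray fixed to the bench, outside 150 by 150 mm, rim 15 mm high, walls 4 mm, floor 4 mm thick. Origin: centre of its underside. A white disc of 76 mm diameter for the bearing is at its centre.
Mind the look-alikes: they are no part of the job. Leave any purple look-alike of the grease_tin alone.

How it is judged:
By the outcome, as a careful person would: the job done as asked, in the order asked, and still so for the second after the job is handed in, with the robot touching nothing.
It also fails if it takes over 128 s, if anything falls off the work surface, if the arm or the gripper's body presses on something with over 40 N, if the wrist force passes 120 N, or if a joint passes its speed limit or range.

### The arm

A 6-joint arm with a two-finger parallel gripper is mounted at the origin on the work surface. World frame = base frame: x ahead of the robot, y to its left, z up, the work surface at z = 0. Lengths are in m, angles in rad, forces in N, time in s.
With the tool pointing down it reaches from about 0.3 to 0.85 m from the base axis. Payload 4.2 kg.
Tool frame: the origin (TCP) lies at the very end of the fingers, on their centre line; the grasp point (between the pads) lies 19 mm behind it; z points along the fingers, y is the line along which they close (so a half turn about z gives the same grasp; the last joint's range is limited). The gripper opens to 91 mm and grips with 3 to 60 N. Pads are 32 mm wide; open, the fingers measure 118 mm over their backs; the gripper's body (76 mm by 178 mm) begins 60 mm behind the grasp point.
Start: joints at [-1.175, 0.32, 1.565, -0, 1.257, -0.02], TCP at [0.232, -0.526, 0.214] pointing down, gripper open.
Joint ranges: [-3.11, 3.11], [-0.84, 2.01], [0.21, 2.61], [-1.34, 4.49], [0.05, 2.63], [-2.56, 2.56]. Speed limits (rad/s): [2.57, 2.57, 3.14, 3.14, 3.14, 3.14].

### API

Orientations are given as a 3x3 rotation matrix whose columns are the frame's x, y, z axes.
In Python, from station import * gives the robot as it stands.
- The arm moves only by the tool drive_tool, never from a script. Its argument "plan" is a list that holds one entry, the list of rows, each a list of 6 numbers: the shift along the tool's x, y, z in units of 30 mm (1.0 is 30 mm), then the turn, a rotation vector about the tool's x, y, z in units of 0.08 rad (1.0 is 0.08 rad). In form: [[[tx, ty, tz, rx, ry, rz], ...]]. A call has 1 to 20 rows; each row shifts and turns the commanded pose from where the row before left it, along the tool's axes as they then stand; what a row does not reach is not made up. A row lasts 1/12 s, in which the tool goes at most 41.7 mm and 7.16 degrees, less where a joint would pass 70% of its speed; a pose out of reach is approached as far as the arm can. A call with a number of a shift or a turn outside -1 to 1 is refused whole. A call with a gripper value outside its range is refused whole. "fingers" is the gripper's target within -1 to 1 (shut at 1, half-way at 0, fully open at -1), set as the call begins (left out, the last holds). The fingers move at their own pace and stop on an object; the grip force is fixed at half the most. Time passes only in rows, so rows that do not move let the fingers close. It gives the time, the measured TCP pose, the force, the opening and the grip force at its end, in the units of the state.
- get_obs(): the state, without advancing time (a new reading comes with each control period).
- grab_frame(name): name is "scene" or "top"; returns the picture (384x512x3 uint8, red, green, blue); there is no depth.
- camera_model(name): a dict with "fov_y" (degrees; the focal length in pixels is half the picture's height over the tangent of half this angle, whatever the lens; pixels are square), "cx", "cy" (the principal point, pixels), "dist" ([k1, k2, p1, p2, k3] as OpenCV has them; the pictures are not rectified), "R" (3x3) and "t" (3): a world point X has camera coordinates R X + t. Camera axes: x right, y down, z forward; pixel columns grow to the right and rows downward; lengths in m; the calibration is good to about 2 mm. A picture is of the moment at which its call begins. camera_model takes no time and is no camera call.
- finish_job(): hands the job in; it is judged then, once.
The state is a dict: "clock": time; "joint_pos": joint angles; "dq": joint speeds; "effort": joint torques, N m; "eef_pos": TCP position; "tool_rot": TCP orientation; "ft_force": force on the tool from outside, world axes, zero at the start; "ft_torque": the same for the moment, N m; "gripper_width": opening from 0.0 (shut) to 1.0 (fully open); "grip_force": force on a finger pad.
Only numpy, scipy, OpenCV 4.12 (cv2) and the standard library are available. Lean on these libraries where they do the work, as an engineer would, in place of code of your own. Each camera call takes 0.05 s, during which the arm holds its last target. There are 200 camera calls.

## Working session

There is one attempt and no reset: what is moved stays moved. The work goes in short steps, Python scripts to look and compute and a tool call to move; the robot and the scene stay as the last step left them, time stands still between calls to the robot, and variables do not carry over. Pictures are saved under pics/ and viewed, at most 14 in all, crops included, and the job is handed in when it is done.

Besides the shell and the picture viewer there is one more tool, called after ">>>" as name([rows], argument=value, ...), one row to a line, values as JSON. drive_tool: Moves the arm, as the interface text tells. Shifts and turns lie within -1 to 1; 1 stands for 30 mm of shift or 0.08 rad of turn. Its arguments: {"type":"object","properties":{"plan":{"type":"array","items":{"type":"array","items":{"type":"array","items":{"type":"number"}}}},"fingers":{"type":"number"}},"required":["plan"]}

```bash
mkdir -p pics
python3 - <<'E'
from station import *
import cv2
for n in("scene","top"):
    im=grab_frame(n); cv2.imwrite(f"pics/{n}0.png",im[:,:,::-1])
    m=camera_model(n); print(n,m)
o=get_obs(); print(o)
E
```

```text
scene {'fov_y': 50.15229771338729, 'cx': 257.4502010291499, 'cy': 185.6434665725011, 'dist': array([-0.08291452,  0.        ,  0.        ,  0.        ,  0.        ]), 'R': array([[-0.27939585,  0.96013945, -0.00837856],
       [ 0.75208226,  0.21341079, -0.62356083],
       [-0.59691727, -0.18052167, -0.78172994]]), 't': array([ 0.14988203, -0.34751846,  1.29893144])}
top {'fov_y': 54.96734269748995, 'cx': 256.06087751366937, 'cy': 194.452481843312, 'dist': array([-0.11072589,  0.        ,  0.        ,  0.        ,  0.        ]), 'R': array([[ 0.00627926, -0.99997422, -0.00348265],
       [-0.99779652, -0.00603547, -0.06607324],
       [ 0.06605052,  0.00388986, -0.9978087 ]]), 't': array([-3.38445787e-05,  4.89614611e-01,  9.29466141e-01])}
{'clock': 0.1, 'joint_pos': array([-1.17496695e+00,  3.20251277e-01,  1.56552099e+00,  1.17133144e-05,
        1.25740389e+00, -1.99750315e-02]), 'dq': array([-0.00099235, -0.00012935, -0.00300271,  0.00012547, -0.00058859,
        0.00097964]), 'effort': array([-4.10916527e-04, -4.13336384e+01, -2.32509792e+01,  7.28727621e-02,
        4.22264845e-02, -4.94307460e-05]), 'eef_pos': array([ 0.2321064 , -0.52559495,  0.21320496]), 'tool_rot': array([[ 9.14793171e-01,  4.03922138e-01, -6.00278038e-04],
       [ 4.03922582e-01, -9.14791999e-01,  1.46536392e-03],
       [ 4.27633836e-05, -1.58297077e-03, -9.99998746e-01]]), 'ft_force': array([-0.42059971, -0.02324795, -0.02297903]), 'ft_torque': array([-0.03406232, -0.0101327 , -0.01133351]), 'grip_force': 0.0, 'gripper_width': 0.9976390401908705}
```

View pics/scene0.png

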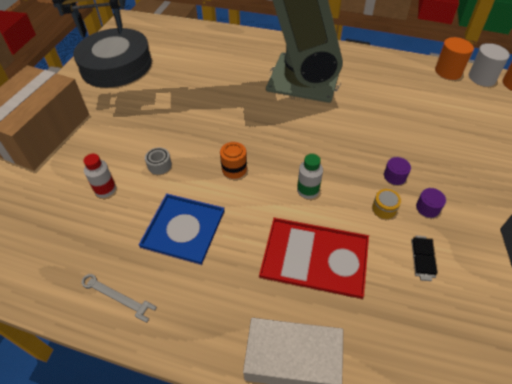

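View pics/top0.png

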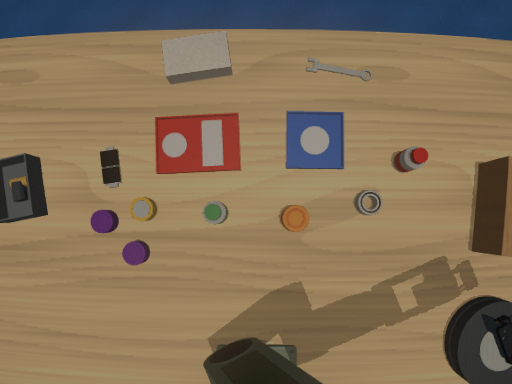

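The scene shows the yellow tin at (387,203) with purple look-alikes at (398,170) and (431,203), the brake pad at (424,257), the red-capped bottle at (98,175), the green-capped one at (311,175), the bearing at (158,160) and the filter at (234,160).
Candidates in top view:
- **Tin:** yellow (143,209); purple (103,221) and (135,253) are to be left alone.
- **Bottle:** red cap (415,157); green (213,212) and orange filter (295,218) are to be left alone.
- **Pad:** (110,167). The black box at (20,188) is not it.
- **Bearing:** (368,203). The dark roll at (490,340) is not it.

```bash
cat > h.py <<'E'
from station import *
import cv2, numpy as np
def K(n):
    m=camera_model(n); f=192/np.tan(np.radians(m["fov_y"])/2)
    return np.array([[f,0,m["cx"]],[0,f,m["cy"]],[0,0,1]]),np.array(m["dist"]),np.array(m["R"]),np.array(m["t"])
def ray(n,p,z):
    k,d,R,t=K(n); q=cv2.undistortPoints(np.array(p,float).reshape(-1,1,2),k,d).reshape(-1,2)
    D=np.c_[q,np.ones(len(q))]@R; C=-R.T@t
    return C+D*((z-C[2])/D[:,2])[:,None]
def proj(n,X):
    k,d,R,t=K(n); return cv2.projectPoints(np.array(X,float).reshape(-1,3),cv2.Rodrigues(R)[0],t,k,d)[0].reshape(-1,2)
def mask(im,lo,hi,box):
    h=cv2.cvtColor(im,cv2.COLOR_RGB2HSV); lo=np.array(lo);hi=np.array(hi)
    if lo[0]>hi[0]: m=cv2.inRange(h,lo,np.array([180,*hi[1:]]))|cv2.inRange(h,np.array([0,*lo[1:]]),hi)
    else: m=cv2.inRange(h,lo,hi)
    o=np.zeros_like(m); x0,y0,x1,y1=box; o[y0:y1,x0:x1]=m[y0:y1,x0:x1]; return o
def big(m):
    c=max(cv2.findContours(m,cv2.RETR_EXTERNAL,cv2.CHAIN_APPROX_NONE)[0],key=cv2.contourArea); return c
def rectw(n,c,z):  # world min-area rect of a contour on plane z
    w=ray(n,c.reshape(-1,2),z)[:,:2]; return cv2.minAreaRect((w*1000).astype(np.float32))
E
python3 - <<'E'
from h import *
im=grab_frame("top"); n="top"
def rep(name,lo,hi,box,z):
    c=big(mask(im,lo,hi,box)); r=rectw(n,c,z)
    M=cv2.moments(c); p=(M['m10']/M['m00'],M['m01']/M['m00'])
    print(name,np.round(p,1),"rect",np.round(r[0],1),np.round(r[1],1),round(r[2],1),"cen",np.round(ray(n,p,z)[0,:2]*1000,1))
rep("redtray",(170,120,60),(8,255,255),(140,100,255,185),.015)
rep("bluetray",(105,120,40),(125,255,255),(275,100,355,180),.015)
rep("padmark",(0,0,140),(180,60,255),(195,112,230,172),.004)
rep("botmark",(0,0,140),(180,60,255),(160,125,192,165),.004)
rep("bluemark",(0,0,140),(180,60,255),(295,120,335,160),.004)
rep("pad",(0,0,0),(180,255,50),(95,140,128,192),.018)
rep("redcap",(170,120,60),(8,255,255),(395,140,435,175),.112)
rep("greencap",(40,80,30),(90,255,255),(195,195,232,230),.112)
rep("bearing",(0,0,0),(180,70,255),(350,185,388,220),.037)
rep("tin",(18,130,60),(35,255,255),(125,192,160,225),.042)
rep("tindisc",(0,0,100),(180,80,255),(130,198,155,220),.042)
a=im[140:270,80:165]; b=im[125:230,335:440]
a=cv2.resize(a,None,fx=4,fy=4); b=cv2.resize(b,None,fx=4,fy=4)
o=np.zeros((520,760,3),np.uint8); o[:,:340]=a; o[:420,340:]=b
cv2.imwrite("pics/crop0.png",o[:,:,::-1])
E
```

```text
redtray [197. 143.] rect [623.9 158.1] [151.6 220.1] 2.9 cen [623.  157.5]
bluetray [313.7 140.7] rect [ 631.9 -147.4] [140.3 143. ] 0.5 cen [ 630.9 -146.2]
padmark [212.  142.8] rect [626.9 119.9] [120.5  52.8] 1.2 cen [626.  119.9]
botmark [174.2 144.6] rect [621.4 219.4] [61.9 61.5] 1.4 cen [621.2 220.2]
bluemark [314.4 139.9] rect [ 635.2 -150. ] [69.7 71.7] 0.6 cen [ 635.2 -149.6]
pad [108.9 157.8] rect [584.1 390.5] [39.7 45.5] 9.1 cen [583.7 390.4]
redcap [418.9 155.2] rect [ 579.3 -383.4] [39.7 38.9] 88.1 cen [ 578.9 -383. ]
greencap [212.3 211.7] rect [443.4 102.6] [34.5 34.6] 0.7 cen [442.9 103. ]
bearing [368.6 202.2] rect [ 470.9 -281.4] [60.7 69.7] 0.1 cen [ 470.4 -281.5]
tin [142.8 208.7] rect [450.8 287.2] [57.9 67.1] 0.6 cen [450.2 287.7]
tindisc [140.8 208.7] rect [449.5 292.3] [40.3 41.4] 0.6 cen [450.2 292.6]
```

View pics/crop0.png

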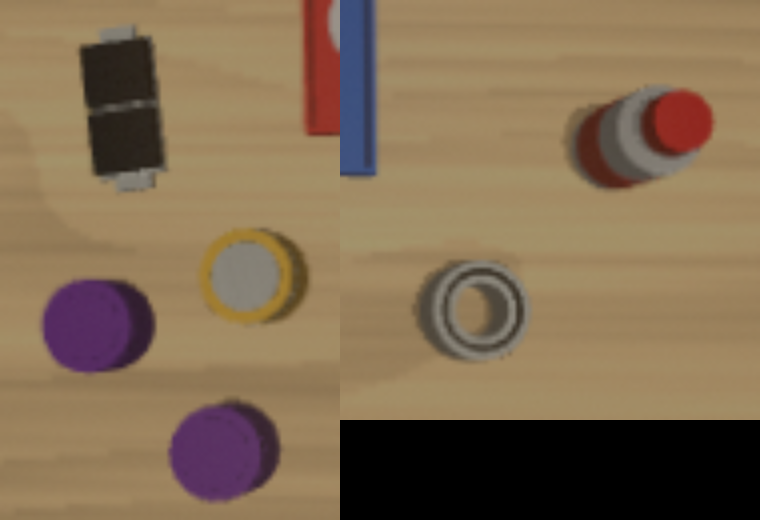

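The crop shows the dark two-half pad, slightly tilted, the yellow tin with its steel disc beside two purple ones, the bearing ring and the red-capped bottle, so the choices are confirmed. Next I refine the angles and centres and cross-check them in the scene view.

```bash
cat >> h.py <<'E'
def pca(n,m,z):
    ys,xs=np.nonzero(m); w=ray(n,np.c_[xs,ys],z)[:,:2]*1000; c=w.mean(0); l,V=np.linalg.eigh(np.cov((w-c).T)); v=V[:,1]; v=v*np.sign(v[0])
    return np.round(c,1),round(np.degrees(np.arctan2(v[1],v[0])),1),np.round(np.sqrt(12*l),1),len(w)
def circ(n,c,z):
    w=ray(n,c.reshape(-1,2),z)[:,:2]*1000; (x,y),r=cv2.minEnclosingCircle(w.astype(np.float32)); return np.round([x,y,r],1)
E
python3 - <<'E'
from h import *
im=grab_frame("top"); n="top"
W=((0,0,140),(180,60,255))
pm=mask(im,*W,(195,112,230,172)); print("padmark",pca(n,pm,.004))
print("tray",pca(n,cv2.drawContours(pm*0,[big(mask(im,(170,120,60),(8,255,255),(140,100,255,185)))],-1,255,-1),.012))
bm=mask(im,*W,(160,125,192,165)); print("botmark",pca(n,bm,.004))
print("bluemark",pca(n,mask(im,*W,(295,120,335,160)),.004))
print("pad",pca(n,mask(im,(0,0,0),(180,255,62),(98,147,124,188)),.018))
g=cv2.cvtColor(im,cv2.COLOR_RGB2GRAY)
print("bearing"); print(g[188:217,354:385])
s=grab_frame("scene"); n="scene"
print("S padmark",pca(n,mask(s,*W,(280,225,318,285)),.004)); print("S bot",pca(n,mask(s,*W,(325,240,362,280)),.004))
print("S blue",pca(n,mask(s,*W,(163,210,205,246)),.004))
print("S pad",pca(n,mask(s,(0,0,0),(180,255,62),(408,230,442,282)),.018))
print("S cap",circ(n,big(mask(s,(170,120,60),(8,255,255),(80,150,108,172))),.112))
print("S tindisc",pca(n,mask(s,(0,0,110),(180,80,255),(376,188,398,208)),.042))
cv2.imwrite("pics/crop1.png",cv2.resize(s[140:215,70:190],None,fx=5,fy=5)[:,:,::-1])
E
```

```text
padmark (array([626.3, 119.9]), np.float64(2.8), array([ 52.9, 120.8]), 908)
tray (array([623.9, 158.3]), np.float64(-87.1), array([152. , 220.2]), 4786)
botmark (array([621.3, 220.1]), np.float64(-68.5), array([55.6, 55.9]), 453)
bluemark (array([ 635.3, -149.7]), np.float64(-66.3), array([63.1, 63.7]), 593)
pad (array([561.4, 386.7]), np.float64(9.2), array([46.5, 88.4]), 522)
bearing
[[131 130 130 131 130 130 131 131 130 131 131 130 131 130 130 130 130 130
  131 130 131 130 132 132 135 140 141 141 140 140 141]
 [130 130 130 129 129 129 130 129 128 128 129 128 127 128 128 128 128 128
  128 129 127 127 127 127 128 132 135 138 137 138 138]
 [131 130 130 131 130 130 130 118  98  98  97  88  98 106 119 125 127 127
  117 112 107 125 125 126 126 125 131 136 136 136 137]
 [135 136 135 135 135 135 123 101  95  83  87 116 133 133 131 131 131 131
  129 131 129 119 110 129 130 130 136 141 141 140 140]
 [139 138 138 138 129 103  98  81  84 106 127 133 120  88  62  58  54  57
   63 101 126 131 129 127 135 134 139 143 143 143 142]
 [140 141 131 104 100  84  72  84 115 132 112  68  50  54  66  69
[... 2743 characters left out ...]
 139 139 139 139 139 139 139]
 [129 132 133 134 137 139 139 140 140 134 129 122 118 119 117 123 126 127
  138 141 140 140 141 140 141 141 141 141 140 141 140]
 [132 137 138 140 140 140 140 140 140 141 140 141 140 139 140 140 140 141
  141 142 141 141 141 140 141 141 141 140 141 141 141]]
S padmark (array([630.3, 119.7]), np.float64(3.0), array([ 52.2, 120. ]), 1146)
S bot (array([623.7, 219.3]), np.float64(-87.5), array([55.1, 55.6]), 604)
S blue (array([ 637.3, -150.5]), np.float64(53.5), array([64. , 64.8]), 684)
S pad (array([569.8, 385.8]), np.float64(8.7), array([44. , 87.9]), 712)
S cap [ 587.9 -380.6   26.8]
S tindisc (array([452.6, 291.1]), np.float64(33.4), array([36.4, 37. ]), 206)
```

>>> drive_tool([
  [[0, 0, 0, 0, 0, 0.8], [0, 0, 0, 0, 0, 0.8], [0, 0, 0, 0, 0, 0.8], [0, 0, 0, 0, 0, 0.8], [0.525, -0.943, 0, 0, 0, 0], [0.525, -0.943, 0, 0, 0, 0], [0.525, -0.943, 0, 0, 0, 0], [0.525, -0.943, 0, 0, 0, 0], [0.525, -0.943, 0, 0, 0, 0], [0.525, -0.943, 0, 0, 0, 0], [0.525, -0.943, 0, 0, 0, 0], [0.525, -0.943, 0, 0, 0, 0], [0.525, -0.943, 0, 0, 0, 0], [0.525, -0.943, 0, 0, 0, 0], [0.525, -0.943, 0, 0, 0, 0], [0.525, -0.943, 0, 0, 0, 0], [0.525, -0.943, 0, 0, 0, 0], [0.525, -0.943, 0, 0, 0, 0], [0.525, -0.943, 0, 0, 0, 0], [0.525, -0.943, 0, 0, 0, 0]],
], fingers=-1)

```text
clock: 1.92
eef_pos: [0.4092, -0.0375, 0.2141]
tool_rot: [[0.987, 0.159, 0.001], [0.159, -0.987, -0.0], [0.0, 0.0, -1.0]]
ft_force: [0.7, -1.3, 0.1]
gripper_width: 1.004
grip_force: 0.0
```

>>> drive_tool([
  [[0.525, -0.943, 0, 0, 0, 0], [0.525, -0.943, 0, 0, 0, 0], [0.525, -0.943, 0, 0, 0, 0], [0.525, -0.943, 0, 0, 0, 0], [0.525, -0.943, 0, 0, 0, 0], [0.525, -0.943, 0, 0, 0, 0], [0.525, -0.943, 0, 0, 0, 0], [0.525, -0.943, 0, 0, 0, 0], [0.525, -0.943, 0, 0, 0, 0], [0.525, -0.943, 0, 0, 0, 0], [0.525, -0.943, 0, 0, 0, 0], [0.525, -0.943, 0, 0, 0, 0], [0.525, -0.943, 0, 0, 0, 0], [0.525, -0.943, 0, 0, 0, 0], [0, 0, 0, 0, 0, 0], [0, 0, 0, 0, 0, 0], [0, 0, 0, 0, 0, 0]],
])

```text
clock: 3.33
eef_pos: [0.5633, 0.3865, 0.2134]
tool_rot: [[0.987, 0.159, -0.001], [0.159, -0.987, -0.001], [-0.001, 0.001, -1.0]]
ft_force: [-0.2, 0.2, 0.7]
gripper_width: 0.999
grip_force: 0.0
```

```bash
cat >> h.py <<'E'
def go(x,y,z,yaw):  # shifts in units in the frame after the yaw turn, and the turn
    o=get_obs(); R=o["tool_rot"]; p=o["eef_pos"]*1000; cy=np.degrees(np.arctan2(R[1,0],R[0,0])); a=np.radians(yaw)
    d=np.array([x,y,z])-p; print("t",round(o["clock"],1),"tcp",np.round(p,1),"yaw",round(cy,2),"tilt",np.round(R[:2,2],3),"w",round(o["gripper_width"],3),"F",np.round(o["ft_force"],1))
    print("turn",round(-np.radians(yaw-cy)/.08,2),"shift",np.round([(d[0]*np.cos(a)+d[1]*np.sin(a))/30,(d[0]*np.sin(a)-d[1]*np.cos(a))/30,-d[2]/30],3))
E
python3 - <<'E'
from h import *
go(564,386.3,3,9.1)
im=np.hstack([cv2.resize(grab_frame("top")[130:200,70:160],None,fx=4,fy=4),cv2.resize(grab_frame("scene")[200:270,380:470],None,fx=4,fy=4)])
cv2.imwrite("pics/c2.png",im[:,:,::-1])
E
```

```text
t 3.3 tcp [563.3 386.5 213.4] yaw 9.17 tilt [-0.001 -0.001] w 0.999 F [-0.2  0.2  0.7]
turn 0.01 shift [0.022 0.009 7.013]
```

View pics/c2.png

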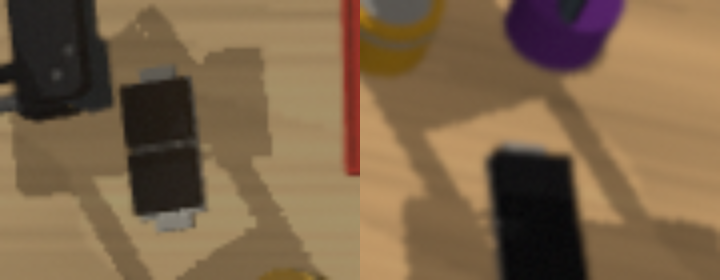

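Top crop shows the pad clear between the open fingers' shadows at about (108,167); no obstruction. Descending.

>>> drive_tool([
  [[0, 0, 1, 0, 0, 0], [0, 0, 1, 0, 0, 0], [0, 0, 1, 0, 0, 0], [0, 0, 1, 0, 0, 0], [0, 0, 1, 0, 0, 0], [0, 0, 1, 0, 0, 0], [0, 0, 0.5, 0, 0, 0], [0, 0, 0.3, 0, 0, 0], [0, 0, 0.17, 0, 0, 0], [0, 0, 0, 0, 0, 0], [0, 0, 0, 0, 0, 0]],
])

```text
clock: 4.35
eef_pos: [0.5645, 0.3872, 0.0062]
tool_rot: [[0.987, 0.159, 0.002], [0.159, -0.987, 0.001], [0.002, -0.001, -1.0]]
ft_force: [0.3, -1.0, -0.2]
gripper_width: 1.002
grip_force: 0.0
```

>>> drive_tool([
  [[0, 0, 0, 0, 0, 0], [0, 0, 0, 0, 0, 0], [0, 0, 0, 0, 0, 0], [0, 0, 0, 0, 0, 0], [0, 0, 0, 0, 0, 0], [0, 0, 0, 0, 0, 0], [0, 0, 0, 0, 0, 0], [0, 0, 0, 0, 0, 0], [0, 0, 0, 0, 0, 0], [0, 0, 0, 0, 0, 0]],
], fingers=1)

```text
clock: 5.18
eef_pos: [0.5637, 0.3873, 0.0048]
tool_rot: [[0.987, 0.159, 0.0], [0.159, -0.987, 0.0], [0.0, -0.0, -1.0]]
ft_force: [-1.2, 0.4, -0.1]
gripper_width: 0.482
grip_force: 30.0
```

>>> drive_tool([
  [[0, 0, 0, 0, 0, 0], [0, 0, 0, 0, 0, 0], [0, 0, -0.3, 0, 0, 0], [0, 0, -0.7, 0, 0, 0], [0, 0, -0.8, 0, 0, 0], [0, 0, -0.2, 0, 0, 0], [0, 0, 0, 0, 0, 0], [0, 0, 0, 0, 0, 0], [0, 0, 0, 0, 0, 0]],
])

```text
clock: 5.93
eef_pos: [0.5627, 0.3862, 0.0631]
tool_rot: [[0.987, 0.159, -0.003], [0.159, -0.987, -0.002], [-0.003, 0.002, -1.0]]
ft_force: [-0.8, 0.4, -3.7]
gripper_width: 0.48
grip_force: 30.0
```

Run:
```python
from h import *
go(628,120,70,2.9)
o=get_obs(); b=o["eef_pos"][2]-.003
im=grab_frame("top"); cv2.imwrite("pics/c3.png",cv2.resize(im[110:220,60:180],None,fx=5,fy=5)[:,:,::-1])
```

```text
t 5.9 tcp [562.7 386.2  63.1] yaw 9.15 tilt [-0.003 -0.002] w 0.48 F [-0.8  0.4 -3.7]
turn 1.36 shift [ 1.726  8.973 -0.229]
```

View pics/c3.png

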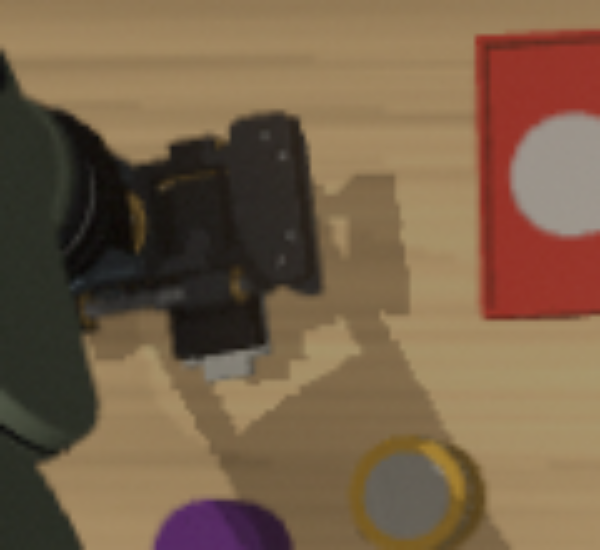

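The picture shows the pad held level, its silver lug at about (105,182), lifted clear.

>>> drive_tool([
  [[0, 0, 0, 0, 0, 0.68], [0, 0, 0, 0, 0, 0.68], [0.173, 0.897, 0, 0, 0, 0], [0.173, 0.897, 0, 0, 0, 0], [0.173, 0.897, 0, 0, 0, 0], [0.173, 0.897, 0, 0, 0, 0], [0.173, 0.897, 0, 0, 0, 0], [0.173, 0.897, 0, 0, 0, 0], [0.173, 0.897, 0, 0, 0, 0], [0.173, 0.897, 0, 0, 0, 0], [0.173, 0.897, 0, 0, 0, 0], [0.173, 0.897, 0, 0, 0, 0], [0, 0, 0, 0, 0, 0], [0, 0, 0, 0, 0, 0], [0, 0, 0, 0, 0, 0], [0, 0, 0, 0, 0, 0], [0, 0, 0, 0, 0, 0]],
])

```text
clock: 7.4
eef_pos: [0.6288, 0.122, 0.0644]
tool_rot: [[0.999, 0.052, -0.001], [0.052, -0.999, -0.0], [-0.001, -0.0, -1.0]]
ft_force: [-0.6, -0.3, -1.9]
gripper_width: 0.48
grip_force: 30.0
```

Run:
```python
from h import *
go(628.6,120.3,15,2.9)
```

```text
t 7.4 tcp [628.8 122.   64.4] yaw 3.0 tilt [-0.001 -0.   ] w 0.48 F [-0.6 -0.3 -1.9]
turn 0.02 shift [-0.01   0.055  1.648]
```

>>> drive_tool([
  [[0, 0.055, 0.6, 0, 0, 0], [0, 0, 0.6, 0, 0, 0], [0, 0, 0.35, 0, 0, 0], [0, 0, 0.1, 0, 0, 0], [0, 0, 0.05, 0, 0, 0], [0, 0, 0.05, 0, 0, 0], [0, 0, 0.03, 0, 0, 0], [0, 0, 0, 0, 0, 0], [0, 0, 0, 0, 0, 0], [0, 0, 0, 0, 0, 0]],
])

```text
clock: 8.23
eef_pos: [0.6297, 0.1193, 0.012]
tool_rot: [[0.999, 0.051, 0.001], [0.051, -0.999, 0.0], [0.001, -0.0, -1.0]]
ft_force: [-0.2, 1.0, -1.8]
gripper_width: 0.48
grip_force: 30.0
```

Run:
```python
from h import *
go(628.6,120.3,9,2.9)
```

```text
t 8.2 tcp [629.7 119.3  12. ] yaw 2.92 tilt [0.001 0.   ] w 0.48 F [-0.2  1.  -1.8]
turn 0.0 shift [-0.034 -0.035  0.1  ]
```

>>> drive_tool([
  [[-0.02, -0.02, 0.03, 0, 0, 0], [0, 0, 0.03, 0, 0, 0], [0, 0, 0.03, 0, 0, 0], [0, 0, 0.03, 0, 0, 0], [0, 0, 0, 0, 0, 0], [0, 0, 0, 0, 0, 0], [0, 0, 0, 0, 0, 0]],
])

```text
clock: 8.82
eef_pos: [0.6287, 0.1199, 0.0088]
tool_rot: [[0.999, 0.051, 0.0], [0.051, -0.999, 0.0], [0.0, -0.0, -1.0]]
ft_force: [-2.3, -1.0, 4.8]
gripper_width: 0.478
grip_force: 30.0
```

>>> drive_tool([
  [[0, 0, 0, 0, 0, 0], [0, 0, 0, 0, 0, 0], [0, 0, 0, 0, 0, 0], [0, 0, 0, 0, 0, 0], [0, 0, 0, 0, 0, 0], [0, 0, 0, 0, 0, 0]],
], fingers=-0.4)

```text
clock: 9.32
eef_pos: [0.6288, 0.1198, 0.0077]
tool_rot: [[0.999, 0.051, 0.0], [0.051, -0.999, -0.0], [0.0, 0.0, -1.0]]
ft_force: [0.6, 0.0, 0.4]
gripper_width: 0.701
grip_force: 0.0
```

>>> drive_tool([
  [[0, 0, -0.3, 0, 0, 0], [0, 0, -0.7, 0, 0, 0], [0, 0, -1, 0, 0, 0], [0, 0, -1, 0, 0, 0], [0, 0, -1, 0, 0, 0], [0, 0, -1, 0, 0, 0], [0, 0.95, 0, 0, 0, 0], [0, 0.95, 0, 0, 0, 0], [0, 0.95, 0, 0, 0, 0], [0, 0.95, 0, 0, 0, 0], [0, 0.95, 0, 0, 0, 0], [0, 0.95, 0, 0, 0, 0], [0, 0.95, 0, 0, 0, 0], [0, 0.95, 0, 0, 0, 0], [0, 0.95, 0, 0, 0, 0]],
], fingers=-1)

```text
clock: 10.57
eef_pos: [0.6417, -0.1377, 0.1587]
tool_rot: [[0.999, 0.051, 0.001], [0.051, -0.999, -0.0], [0.001, 0.0, -1.0]]
ft_force: [0.4, 0.9, 0.0]
gripper_width: 0.998
grip_force: 0.0
```

Run:
```python
from h import *
go(580,-382,170,2.9)
im=grab_frame("top"); n="top"
a=mask(im,(0,0,0),(180,255,62),(195,112,235,172)); print("pad",pca(n,a,.022))
n="scene"; s=grab_frame(n); print("S pad",pca(n,mask(s,(0,0,0),(180,255,62),(270,215,322,290)),.022))
cv2.imwrite("pics/c4.png",np.hstack([cv2.resize(im[105:180,150:250],None,fx=4,fy=4),cv2.resize(s[215:290,270:370],None,fx=4,fy=4)])[:,:,::-1])
```

```text
t 10.6 tcp [ 641.7 -137.7  158.7] yaw 2.92 tilt [ 0.001 -0.   ] w 0.998 F [0.4 0.9 0. ]
turn 0.0 shift [-2.466  8.028 -0.377]Traceback (most recent call last):
  File "<stdin>", line 4, in <module>
  File "h.py", line 22, in pca
    ys,xs=np.nonzero(m); w=ray(n,np.c_[xs,ys],z)[:,:2]*1000; c=w.mean(0); l,V=np.linalg.eigh(np.cov((w-c).T)); v=V[:,1]; v=v*np.sign(v[0])
                           ~~~^^^^^^^^^^^^^^^^^^
  File "h.py", line 7, in ray
    k,d,R,t=K(n); q=cv2.undistortPoints(np.array(p,float).reshape(-1,1,2),k,d).reshape(-1,2)
                    ~~~~~~~~~~~~~~~~~~~^^^^^^^^^^^^^^^^^^^^^^^^^^^^^^^^^^^^^^^
cv2.error: OpenCV(4.12.0) /io/opencv/modules/calib3d/src/undistort.dispatch.cpp:347: error: (-215:Assertion failed) CV_IS_MAT(_src) && CV_IS_MAT(_dst) && (_src->rows == 1 || _src->cols == 1) && (_dst->rows == 1 || _dst->cols == 1) && _src->cols + _src->rows - 1 == _dst->rows + _dst->cols - 1 && (CV_MAT_TYPE(_src->type) == CV_32FC2 || CV_MAT_TYPE(_src->type) == CV_64FC2) && (CV_MAT_TYPE(_dst->type) == CV_32FC2 || CV_MAT_TYPE(_dst->type) == CV_64FC2) in function 'cvUndistortPointsInternal'
```

>>> drive_tool([
  [[-0.274, 0.892, -0.04, 0, 0, 0], [-0.274, 0.892, -0.04, 0, 0, 0], [-0.274, 0.892, -0.04, 0, 0, 0], [-0.274, 0.892, -0.04, 0, 0, 0], [-0.274, 0.892, -0.04, 0, 0, 0], [-0.274, 0.892, -0.04, 0, 0, 0], [-0.274, 0.892, -0.04, 0, 0, 0], [-0.274, 0.892, -0.04, 0, 0, 0], [-0.274, 0.892, -0.04, 0, 0, 0], [0, 0, 0, 0, 0, 0], [0, 0, 0, 0, 0, 0], [0, 0, 0, 0, 0, 0]],
])

```text
clock: 11.62
eef_pos: [0.5802, -0.38, 0.1689]
tool_rot: [[0.999, 0.051, 0.0], [0.051, -0.999, 0.001], [0.0, -0.001, -1.0]]
ft_force: [-0.0, 0.3, -0.5]
gripper_width: 1.001
grip_force: 0.0
```

Run:
```python
from h import *
go(580,-383,45,2.9)
im=grab_frame("top"); s=grab_frame("scene")
for n,f,b in(("top",im,(195,112,235,172)),("scene",s,(270,215,322,290))):
    m=mask(f,(0,0,0),(180,255,62),b)
    if m.any(): print(n,"pad",pca(n,m,.022))
cv2.imwrite("pics/c4.png",np.hstack([cv2.resize(im[105:180,150:250],None,fx=4,fy=4),cv2.resize(s[215:290,270:370],None,fx=4,fy=4)])[:,:,::-1])
```

```text
t 11.6 tcp [ 580.2 -380.   168.9] yaw 2.91 tilt [0.    0.001] w 1.001 F [-0.   0.3 -0.5]
turn 0.0 shift [-0.012  0.099  4.13 ]
top pad (array([617.4, 123.8]), np.float64(21.5), array([24.5, 76.6]), 11)
scene pad (array([634.2, 120.3]), np.float64(3.0), array([40.5, 87.9]), 673)
```

View pics/c4.png

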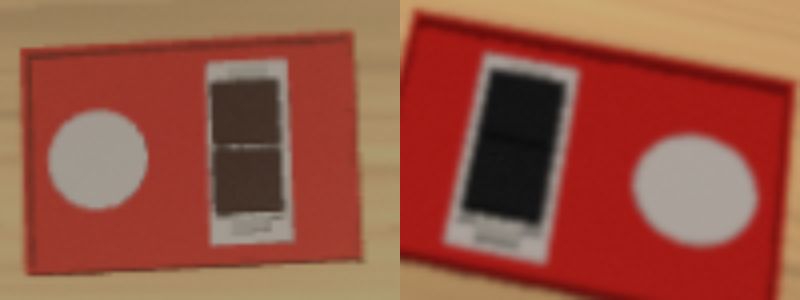

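Pad lies in line on the long mark in both views: top centre about (212,142), scene about (298,251). A quick numeric check with a brighter threshold follows.

Run:
```python
from h import *
im=grab_frame("top"); n="top"
m=mask(im,(0,0,0),(180,150,100),(199,118,226,168)); c=max(cv2.findContours(cv2.morphologyEx(m,cv2.MORPH_CLOSE,np.ones((3,3))),0,1)[0],key=cv2.contourArea)
print(pca(n,cv2.drawContours(m*0,[c],-1,255,-1),.022))
# whole mark outline incl pad (non-red)
h=cv2.cvtColor(im,cv2.COLOR_RGB2HSV); q=mask(im,(0,0,0),(180,120,255),(199,112,228,170)); print(pca(n,q,.004))
# column profile along the lining for edge finding
print(im[112:170:1,211].sum(1)//3)
```

```text
(array([626.6, 120.1]), np.float64(2.7), array([44.1, 87.4]), 564)
(array([630.3, 120.5]), np.float64(3.0), array([ 56.5, 134.1]), 991)
[128 120  97  73  69  81  84  86 135 143 136 137 110  66  49  50  50  49
  53  50  50  52  51  52  51  50  52  53  47 111  69  50  49  50  51  51
  51  52  51  51  53  53  53  53  53  47 131 147 137 137 137 136 154 154
  90  87  88  83]
```

>>> drive_tool([
  [[0, 0.09, 0.5, 0, 0, 0], [0, 0, 0.9, 0, 0, 0], [0, 0, 0.9, 0, 0, 0], [0, 0, 0.9, 0, 0, 0], [0, 0, 0.5, 0, 0, 0], [0, 0, 0.4, 0, 0, 0], [0, 0, 0, 0, 0, 0], [0, 0, 0, 0, 0, 0], [0, 0, 0, 0, 0, 0]],
])

```text
clock: 12.52
eef_pos: [0.5814, -0.3836, 0.0472]
tool_rot: [[0.999, 0.051, 0.002], [0.051, -0.999, -0.002], [0.002, 0.002, -1.0]]
ft_force: [-0.0, 0.1, 0.6]
gripper_width: 1.0
grip_force: 0.0
```

>>> drive_tool([
  [[0, 0, 0, 0, 0, 0], [0, 0, 0, 0, 0, 0], [0, 0, 0, 0, 0, 0], [0, 0, 0, 0, 0, 0], [0, 0, 0, 0, 0, 0], [0, 0, 0, 0, 0, 0], [0, 0, 0, 0, 0, 0], [0, 0, 0, 0, 0, 0], [0, 0, 0, 0, 0, 0]],
], fingers=1)

```text
clock: 13.27
eef_pos: [0.5806, -0.3841, 0.0461]
tool_rot: [[0.999, 0.051, 0.001], [0.051, -0.999, -0.002], [0.001, 0.002, -1.0]]
ft_force: [-0.8, -3.7, 2.0]
gripper_width: 0.608
grip_force: 30.0
```

Run:
```python
from h import *
go(622.5,220,75,2.9); print(get_obs()["grip_force"])
im=grab_frame("top"); s=grab_frame("scene")
cv2.imwrite("pics/c5.png",np.hstack([cv2.resize(im[110:200,360:470],None,fx=3.5,fy=3.5),cv2.resize(s[120:210,60:170],None,fx=3.5,fy=3.5)])[:,:,::-1])
```

```text
t 13.3 tcp [ 580.6 -384.1   46.1] yaw 2.93 tilt [ 0.001 -0.002] w 0.608 F [-0.8 -3.7  2. ]
turn 0.01 shift [  2.415 -20.039  -0.962]
29.998409673571587
```

View pics/c5.png

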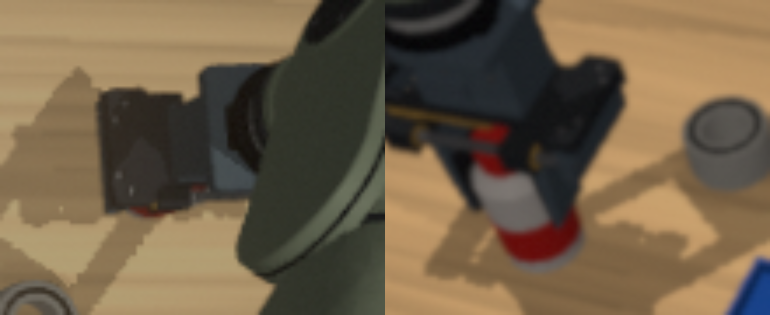

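Scene crop shows the red-capped bottle gripped upright around its white body (about (207,178) in the scene picture).

>>> drive_tool([
  [[0, 0, -0.3, 0, 0, 0], [0, 0, -0.6, 0, 0, 0], [0, 0, -0.6, 0, 0, 0], [0.11, -0.5, 0, 0, 0, 0], [0.11, -0.954, 0, 0, 0, 0], [0.11, -0.954, 0, 0, 0, 0], [0.11, -0.954, 0, 0, 0, 0], [0.11, -0.954, 0, 0, 0, 0], [0.11, -0.954, 0, 0, 0, 0], [0.11, -0.954, 0, 0, 0, 0], [0.11, -0.954, 0, 0, 0, 0], [0.11, -0.954, 0, 0, 0, 0], [0.11, -0.954, 0, 0, 0, 0], [0.11, -0.954, 0, 0, 0, 0], [0.11, -0.954, 0, 0, 0, 0], [0.11, -0.954, 0, 0, 0, 0], [0.11, -0.954, 0, 0, 0, 0], [0.11, -0.954, 0, 0, 0, 0], [0.11, -0.954, 0, 0, 0, 0], [0.11, -0.954, 0, 0, 0, 0]],
])

```text
clock: 15.03
eef_pos: [0.61, 0.0946, 0.0894]
tool_rot: [[0.999, 0.051, -0.004], [0.051, -0.999, 0.001], [-0.004, -0.001, -1.0]]
ft_force: [0.5, 0.4, -1.9]
gripper_width: 0.601
grip_force: 30.0
```

>>> drive_tool([
  [[0.11, -0.954, 0, 0, 0, 0], [0.11, -0.954, 0, 0, 0, 0], [0.11, -0.954, 0, 0, 0, 0], [0.11, -0.954, 0, 0, 0, 0], [0.1, -0.46, 0, 0, 0, 0], [0, 0, 0, 0, 0, 0], [0, 0, 0, 0, 0, 0], [0, 0, 0, 0, 0, 0], [0, 0, 0, 0, 0, 0]],
])

```text
clock: 15.78
eef_pos: [0.6214, 0.2195, 0.0903]
tool_rot: [[0.999, 0.05, -0.001], [0.05, -0.999, -0.001], [-0.001, 0.001, -1.0]]
ft_force: [-0.7, -0.3, -2.6]
gripper_width: 0.605
grip_force: 30.0
```

Run:
```python
from h import *
go(622.8,220,51,2.9)
```

```text
t 15.8 tcp [621.4 219.5  90.3] yaw 2.85 tilt [-0.001 -0.001] w 0.605 F [-0.7 -0.3 -2.6]
turn -0.01 shift [ 0.048 -0.015  1.31 ]
```

Grasp was at TCP z 46, so touchdown is at about 50.

>>> drive_tool([
  [[0.04, -0.02, 0.5, 0, 0, 0], [0, 0, 0.4, 0, 0, 0], [0, 0, 0.2, 0, 0, 0], [0, 0, 0.1, 0, 0, 0], [0, 0, 0.05, 0, 0, 0], [0, 0, 0.03, 0, 0, 0], [0, 0, 0, 0, 0, 0], [0, 0, 0, 0, 0, 0], [0, 0, 0, 0, 0, 0]],
])

```text
clock: 16.53
eef_pos: [0.6233, 0.2216, 0.0528]
tool_rot: [[0.999, 0.051, 0.001], [0.051, -0.999, 0.0], [0.001, -0.0, -1.0]]
ft_force: [-0.1, -0.8, -2.4]
gripper_width: 0.608
grip_force: 30.0
```

>>> drive_tool([
  [[0, 0, 0.03, 0, 0, 0], [0, 0, 0.02, 0, 0, 0], [0, 0, 0, 0, 0, 0], [0, 0, 0, 0, 0, 0], [0, 0, 0, 0, 0, 0]],
])

```text
clock: 16.95
eef_pos: [0.623, 0.2215, 0.0507]
tool_rot: [[0.999, 0.051, -0.0], [0.051, -0.999, -0.0], [-0.0, 0.0, -1.0]]
ft_force: [0.1, 0.1, -2.7]
gripper_width: 0.602
grip_force: 30.0
```

>>> drive_tool([
  [[0, 0.04, 0.02, 0, 0, 0], [0, 0, 0.02, 0, 0, 0], [0, 0, 0, 0, 0, 0], [0, 0, 0, 0, 0, 0], [0, 0, 0, 0, 0, 0], [0, 0, 0, 0, 0, 0]],
])

```text
clock: 17.45
eef_pos: [0.6233, 0.2202, 0.0501]
tool_rot: [[0.999, 0.051, 0.001], [0.051, -0.999, -0.0], [0.001, 0.0, -1.0]]
ft_force: [-2.4, -1.2, 4.3]
gripper_width: 0.604
grip_force: 30.0
```

>>> drive_tool([
  [[0, 0, 0, 0, 0, 0], [0, 0, 0, 0, 0, 0], [0, 0, 0, 0, 0, 0], [0, 0, 0, 0, 0, 0], [0, 0, 0, 0, 0, 0], [0, 0, 0, 0, 0, 0]],
], fingers=-0.6)

```text
clock: 17.95
eef_pos: [0.6231, 0.2203, 0.0493]
tool_rot: [[0.999, 0.051, -0.0], [0.051, -0.999, -0.0], [-0.0, 0.0, -1.0]]
ft_force: [-0.4, -0.3, 0.7]
gripper_width: 0.799
grip_force: 0.0
```

>>> drive_tool([
  [[0, 0, -0.2, 0, 0, 0], [0, 0, -0.5, 0, 0, 0], [0, 0, -0.8, 0, 0, 0], [0, 0, -0.9, 0, 0, 0], [0, 0, -0.9, 0, 0, 0], [-0.3, 0.9, -0.3, 0, 0, 0], [-0.3, 0.9, 0, 0, 0, 0], [-0.3, 0.9, 0, 0, 0, 0], [-0.3, 0.9, 0, 0, 0, 0], [-0.3, 0.9, 0, 0, 0, 0], [-0.3, 0.9, 0, 0, 0, 0], [-0.3, 0.9, 0, 0, 0, 0], [-0.3, 0.9, 0, 0, 0, 0], [-0.3, 0.9, 0, 0, 0, 0], [-0.3, 0.9, 0, 0, 0, 0], [-0.3, 0.9, 0, 0, 0, 0], [-0.3, 0.9, 0, 0, 0, 0], [-0.3, 0.9, 0, 0, 0, 0], [-0.3, 0.9, 0, 0, 0, 0]],
], fingers=-1)

```text
clock: 19.53
eef_pos: [0.5161, -0.165, 0.1582]
tool_rot: [[0.999, 0.051, 0.001], [0.051, -0.999, -0.0], [0.001, 0.0, -1.0]]
ft_force: [0.8, -0.3, -0.1]
gripper_width: 1.002
grip_force: 0.0
```

Run:
```python
from h import *
go(472,-285.5,90,2.9)
im=grab_frame("top"); s=grab_frame("scene")
c=big(mask(im,(170,120,60),(8,255,255),(140,100,188,180)))
cv2.imwrite("pics/c6.png",np.hstack([cv2.resize(im[105:180,150:250],None,fx=4,fy=4),cv2.resize(s[200:300,260:375],None,fx=3,fy=3)[:300]])[:,:,::-1])
# green cap reference and mark reference
```

```text
t 19.5 tcp [ 516.1 -165.   158.2] yaw 2.93 tilt [ 0.001 -0.   ] w 1.002 F [ 0.8 -0.3 -0.1]
turn 0.01 shift [-1.672  3.938  2.275]
```

View pics/c6.png

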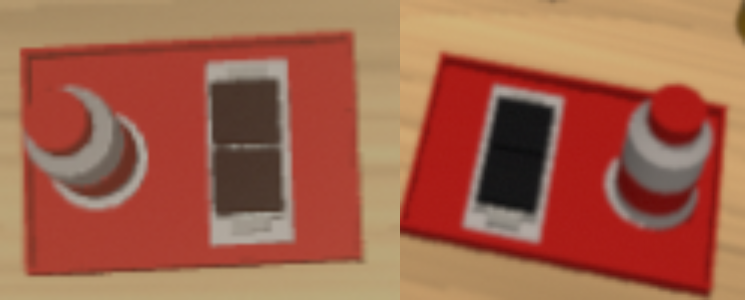

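Both views show the bottle upright on the round mark (cap at top ≈(164,135), scene ≈(486,…)→(352,238)) and the pad on its mark. I compare the cap with the predicted pixel.

Run:
```python
from h import *
for n,mk in(("top",(.6213,.2201)),("scene",(.6237,.2193))):
    im=grab_frame(n); p=proj(n,[[*mk,.116]])[0]
    th=np.linspace(0,2*np.pi,40)
    x,y=p.astype(int); hsv=cv2.cvtColor(im,cv2.COLOR_RGB2HSV)
    sat=mask(im,(170,120,60),(8,255,255),(x-25,y-25,x+25,y+25))
    # edges of cap against white shoulder: low-sat neutral pixels
    print(n,"pred cap",p.round(1))
    c=cv2.resize(im[y-22:y+28,x-25:x+25],None,fx=7,fy=7,interpolation=cv2.INTER_CUBIC)
    def draw(r,z,col):
        q=proj(n,[[mk[0]+r*np.cos(a),mk[1]+r*np.sin(a),z] for a in th]); q=((q-[x-25,y-22]+.5)*7).astype(int); cv2.polylines(c,[q],True,col,1)
    draw(.019,.116,(0,255,0)); draw(.028,.084,(0,255,255)); draw(.033,.004,(255,255,0))
    cv2.imwrite(f"pics/q_{n}.png",c[:,:,::-1])
a=np.hstack([cv2.imread("pics/q_top.png"),cv2.imread("pics/q_scene.png")]); cv2.imwrite("pics/c7.png",a)
```

```text
top pred cap [163.6 135. ]
scene pred cap [352.3 234.8]
```

View pics/c7.png

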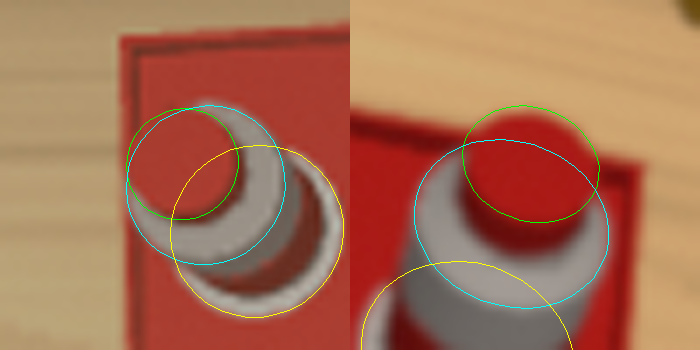

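>>> drive_tool([
  [[-0.33, 0.79, 0, 0, 0, 0], [-0.33, 0.79, 0, 0, 0, 0], [-0.34, 0.79, 0.2, 0, 0, 0], [-0.34, 0.79, 0.6, 0, 0, 0], [-0.33, 0.78, 0.6, 0, 0, 0], [0, 0, 0.6, 0, 0, 0], [0, 0, 0.27, 0, 0, 0], [0, 0, 0, 0, 0, 0], [0, 0, 0, 0, 0, 0], [0, 0, 0, 0, 0, 0]],
])

```text
clock: 20.57
eef_pos: [0.4738, -0.2836, 0.0906]
tool_rot: [[0.999, 0.053, 0.002], [0.053, -0.999, -0.001], [0.002, 0.001, -1.0]]
ft_force: [0.9, -0.6, -0.4]
gripper_width: 1.004
grip_force: 0.0
```

Run:
```python
from h import *
go(472,-285.5,7,2.9)
```

```text
t 20.6 tcp [ 473.8 -283.6   90.6] yaw 3.02 tilt [ 0.002 -0.001] w 1.004 F [ 0.9 -0.6 -0.4]
turn 0.03 shift [-0.062  0.059  2.785]
```

In the overlay, the cap and shoulder match the predicted outlines within about 1 mm in top view and about 2 mm in scene view, so the bottle is centred. Now the bearing.

>>> drive_tool([
  [[-0.03, 0.04, 0.6, 0, 0, 0], [0, 0, 0.8, 0, 0, 0], [0, 0, 0.8, 0, 0, 0], [0, 0, 0.4, 0, 0, 0], [0, 0, 0.15, 0, 0, 0], [0, 0, 0, 0, 0, 0], [0, 0, 0, 0, 0, 0], [0, 0, 0, 0, 0, 0]],
])

```text
clock: 21.23
eef_pos: [0.4729, -0.286, 0.0084]
tool_rot: [[0.999, 0.051, 0.003], [0.051, -0.999, -0.002], [0.003, 0.002, -1.0]]
ft_force: [-0.8, -0.4, -0.1]
gripper_width: 0.999
grip_force: 0.0
```

>>> drive_tool([
  [[0, 0, 0, 0, 0, 0], [0, 0, 0, 0, 0, 0], [0, 0, 0, 0, 0, 0], [0, 0, 0, 0, 0, 0], [0, 0, 0, 0, 0, 0], [0, 0, 0, 0, 0, 0], [0, 0, 0, 0, 0, 0], [0, 0, 0, 0, 0, 0], [0, 0, 0, 0, 0, 0]],
], fingers=1)

```text
clock: 21.98
eef_pos: [0.4718, -0.2857, 0.0072]
tool_rot: [[0.999, 0.051, 0.0], [0.051, -0.999, -0.0], [0.0, 0.0, -1.0]]
ft_force: [-0.8, -0.6, 3.1]
gripper_width: 0.693
grip_force: 30.0
```

>>> drive_tool([
  [[0, 0, -0.2, 0, 0, 0], [0, 0, -0.6, 0, 0, 0], [0, 0, -0.6, 0, 0, 0], [0, 0, -0.3, 0, 0, 0], [0, 0, 0, 0, 0, 0], [0, 0, 0, 0, 0, 0], [0, 0, 0, 0, 0, 0]],
])

```text
clock: 22.57
eef_pos: [0.4708, -0.2849, 0.0569]
tool_rot: [[0.999, 0.051, -0.002], [0.051, -0.999, 0.001], [-0.002, -0.001, -1.0]]
ft_force: [-0.2, -0.0, -4.4]
gripper_width: 0.684
grip_force: 30.0
```

Run:
```python
from h import *
go(637,-150,61,2.9)
im=grab_frame("scene"); cv2.imwrite("pics/c8.png",cv2.resize(im[100:200,110:220],None,fx=5,fy=5)[:,:,::-1])
```

```text
t 22.6 tcp [ 470.8 -284.9   56.9] yaw 2.92 tilt [-0.002  0.001] w 0.684 F [-0.2 -0.  -4.4]
turn 0.0 shift [ 5.761 -4.211 -0.138]
```

View pics/c8.png

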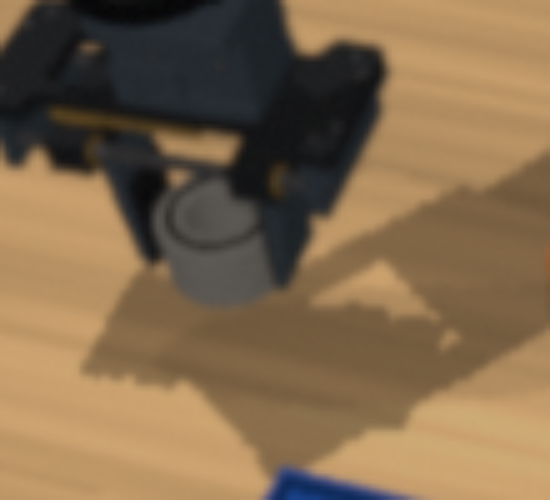

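Scene shows the bearing held level between the fingers at about (153,147).

>>> drive_tool([
  [[0.4, -0.3, 0, 0, 0, 0], [0.76, -0.56, 0, 0, 0, 0], [0.76, -0.56, 0, 0, 0, 0], [0.76, -0.56, 0, 0, 0, 0], [0.76, -0.56, 0, 0, 0, 0], [0.76, -0.56, 0, 0, 0, 0], [0.76, -0.56, 0, 0, 0, 0], [0.5, -0.35, 0, 0, 0, 0], [0.28, 0, 0.5, 0, 0, 0], [0, 0, 0.5, 0, 0, 0], [0, 0, 0.2, 0, 0, 0], [0, 0, 0, 0, 0, 0], [0, 0, 0, 0, 0, 0], [0, 0, 0, 0, 0, 0], [0, 0, 0, 0, 0, 0]],
])

```text
clock: 23.87
eef_pos: [0.6379, -0.157, 0.0229]
tool_rot: [[0.999, 0.05, 0.002], [0.05, -0.999, -0.0], [0.002, 0.001, -1.0]]
ft_force: [-0.1, 0.5, -3.6]
gripper_width: 0.684
grip_force: 30.0
```

Run:
```python
from h import *
go(636.4,-150,11,2.9)
```

```text
t 23.9 tcp [ 637.9 -157.    22.9] yaw 2.89 tilt [ 0.002 -0.   ] w 0.684 F [-0.1  0.5 -3.6]
turn -0.0 shift [-0.038 -0.237  0.397]
```

>>> drive_tool([
  [[-0.035, -0.12, 0, 0, 0, 0], [0, -0.11, 0, 0, 0, 0], [0, 0, 0.15, 0, 0, 0], [0, 0, 0.1, 0, 0, 0], [0, 0, 0.05, 0, 0, 0], [0, 0, 0.03, 0, 0, 0], [0, 0, 0, 0, 0, 0], [0, 0, 0, 0, 0, 0], [0, 0, 0, 0, 0, 0]],
])

```text
clock: 24.62
eef_pos: [0.6362, -0.1499, 0.0121]
tool_rot: [[0.999, 0.051, 0.0], [0.051, -0.999, -0.0], [0.0, 0.0, -1.0]]
ft_force: [-0.8, -0.2, -5.3]
gripper_width: 0.689
grip_force: 30.0
```

>>> drive_tool([
  [[0, 0, 0.02, 0, 0, 0], [0, 0, 0.02, 0, 0, 0], [0, 0, 0, 0, 0, 0], [0, 0, 0, 0, 0, 0], [0, 0, 0, 0, 0, 0], [0, 0, 0, 0, 0, 0]],
])

```text
clock: 25.12
eef_pos: [0.6363, -0.1498, 0.0112]
tool_rot: [[0.999, 0.051, 0.001], [0.051, -0.999, -0.0], [0.001, 0.0, -1.0]]
ft_force: [-1.2, -0.2, 0.0]
gripper_width: 0.689
grip_force: 30.0
```

>>> drive_tool([
  [[0, 0, 0.02, 0, 0, 0], [0, 0, 0, 0, 0, 0], [0, 0, 0, 0, 0, 0]],
])

```text
clock: 25.37
eef_pos: [0.6364, -0.1498, 0.0112]
tool_rot: [[0.999, 0.051, 0.001], [0.051, -0.999, -0.0], [0.001, 0.0, -1.0]]
ft_force: [-2.3, 0.9, 5.6]
gripper_width: 0.686
grip_force: 30.0
```

>>> drive_tool([
  [[0, 0, 0, 0, 0, 0], [0, 0, 0, 0, 0, 0], [0, 0, 0, 0, 0, 0], [0, 0, 0, 0, 0, 0], [0, 0, 0, 0, 0, 0], [0, 0, 0, 0, 0, 0]],
], fingers=-0.8)

```text
clock: 25.87
eef_pos: [0.6362, -0.1498, 0.0101]
tool_rot: [[0.999, 0.051, -0.0], [0.051, -0.999, -0.0], [-0.0, 0.0, -1.0]]
ft_force: [0.3, -0.0, 0.7]
gripper_width: 0.904
grip_force: 0.0
```

>>> drive_tool([
  [[0, 0, -0.2, 0, 0, 0], [0, 0, -0.6, 0, 0, 0], [0, 0, -1, 0, 0, 0], [0, 0, -1, 0, 0, 0], [0, 0, -1, 0, 0, 0], [-0.3, 0, -1, 0, 0, 0], [-0.4, -0.4, -0.2, 0, 0, 0], [-0.5, -0.9, 0, 0, 0, 0], [-0.5, -0.9, 0, 0, 0, 0], [-0.5, -0.9, 0, 0, 0, 0], [-0.5, -0.9, 0, 0, 0, 0], [-0.5, -0.9, 0, 0, 0, 0], [-0.5, -0.9, 0, 0, 0, 0], [-0.5, -0.9, 0, 0, 0, 0], [-0.5, -0.9, 0, 0, 0, 0], [-0.5, -0.9, 0, 0, 0, 0], [-0.5, -0.9, 0, 0, 0, 0], [-0.5, -0.9, 0, 0, 0, 0]],
], fingers=-1)

```text
clock: 27.37
eef_pos: [0.4337, 0.1505, 0.1609]
tool_rot: [[0.999, 0.051, 0.001], [0.051, -0.999, 0.0], [0.001, -0.0, -1.0]]
ft_force: [0.6, 0.0, 0.4]
gripper_width: 0.996
grip_force: 0.0
```

Run:
```python
from h import *
go(451.5,292,165,2.9)
th=np.linspace(0,2*np.pi,60); o=[]
for n,mk in(("top",(.6353,-.1497)),("scene",(.6373,-.1505))):
    im=grab_frame(n); x,y=proj(n,[[*mk,.02]])[0].astype(int)
    c=cv2.resize(im[y-25:y+25,x-25:x+25],None,fx=7,fy=7,interpolation=cv2.INTER_CUBIC)
    for r,z,col in((.032,.041,(0,255,0)),(.017,.041,(0,255,255)),(.038,.004,(255,255,0))):
        q=proj(n,[[mk[0]+r*np.cos(a),mk[1]+r*np.sin(a),z] for a in th]); cv2.polylines(c,[((q-[x-25,y-25]+.5)*7).astype(int)],True,col,1)
    o.append(c)
cv2.imwrite("pics/c9.png",np.hstack(o)[:,:,::-1])
```

```text
t 27.4 tcp [433.7 150.5 160.9] yaw 2.9 tilt [0.001 0.   ] w 0.996 F [0.6 0.  0.4]
turn 0.0 shift [ 0.83  -4.682 -0.138]
```

View pics/c9.png

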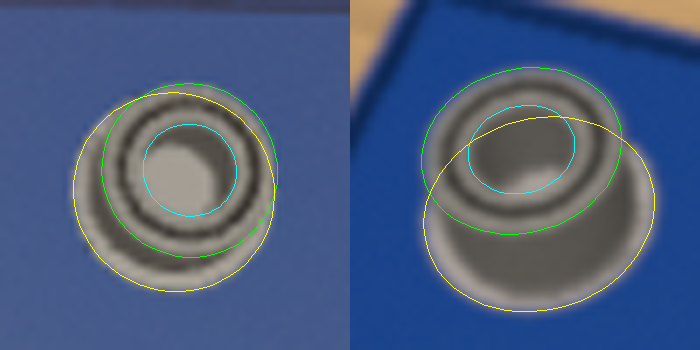

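The overlay shows the bearing's rim and bore coinciding with the outlines predicted for the mark's centre in both views, within about 1 mm. Now the tin.

>>> drive_tool([
  [[0.13, -0.78, 0, 0, 0, 0], [0.14, -0.78, 0, 0, 0, 0], [0.14, -0.78, 0, 0, 0, 0], [0.14, -0.78, 0, 0, 0, 0], [0.14, -0.78, 0.5, 0, 0, 0], [0.13, -0.78, 1, 0, 0, 0], [0, 0, 1, 0, 0, 0], [0, 0, 0.5, 0, 0, 0], [0, 0, 0, 0, 0, 0], [0, 0, 0, 0, 0, 0], [0, 0, 0, 0, 0, 0]],
])

```text
clock: 28.38
eef_pos: [0.4534, 0.2909, 0.0716]
tool_rot: [[0.999, 0.05, 0.002], [0.05, -0.999, 0.001], [0.002, -0.001, -1.0]]
ft_force: [-0.5, -0.0, 1.0]
gripper_width: 0.998
grip_force: 0.0
```

Run:
```python
from h import *
go(451.3,292,10,2.9)
```

```text
t 28.4 tcp [453.4 290.9  71.6] yaw 2.88 tilt [0.002 0.001] w 0.998 F [-0.5 -0.   1. ]
turn -0.0 shift [-0.069 -0.04   2.052]
```

>>> drive_tool([
  [[-0.04, -0.03, 0.5, 0, 0, 0], [0, 0, 0.7, 0, 0, 0], [0, 0, 0.5, 0, 0, 0], [0, 0, 0.2, 0, 0, 0], [0, 0, 0.1, 0, 0, 0], [0, 0, 0, 0, 0, 0], [0, 0, 0, 0, 0, 0], [0, 0, 0, 0, 0, 0]],
])

```text
clock: 29.05
eef_pos: [0.4517, 0.2921, 0.0114]
tool_rot: [[0.999, 0.051, 0.002], [0.051, -0.999, 0.001], [0.002, -0.001, -1.0]]
ft_force: [-0.0, -0.8, 0.5]
gripper_width: 0.997
grip_force: 0.0
```

>>> drive_tool([
  [[0, 0, 0, 0, 0, 0], [0, 0, 0, 0, 0, 0], [0, 0, 0, 0, 0, 0], [0, 0, 0, 0, 0, 0], [0, 0, 0, 0, 0, 0], [0, 0, 0, 0, 0, 0], [0, 0, 0, 0, 0, 0], [0, 0, 0, 0, 0, 0], [0, 0, 0, 0, 0, 0]],
], fingers=1)

```text
clock: 29.8
eef_pos: [0.4508, 0.2917, 0.0103]
tool_rot: [[0.999, 0.051, 0.0], [0.051, -0.999, -0.0], [0.0, 0.0, -1.0]]
ft_force: [-0.4, 0.3, 0.9]
gripper_width: 0.651
grip_force: 30.0
```

>>> drive_tool([
  [[0, 0, -0.2, 0, 0, 0], [0, 0, -0.7, 0, 0, 0], [0, 0, -0.9, 0, 0, 0], [0, 0, -0.9, 0, 0, 0], [0, 0, -0.9, 0, 0, 0], [0, 0, -0.3, 0, 0, 0], [0, 0, 0, 0, 0, 0], [0, 0, 0, 0, 0, 0], [0, 0, 0, 0, 0, 0]],
])

```text
clock: 30.55
eef_pos: [0.4496, 0.2909, 0.1254]
tool_rot: [[0.999, 0.051, -0.003], [0.051, -0.999, -0.002], [-0.003, 0.002, -1.0]]
ft_force: [-1.1, -0.5, -1.4]
gripper_width: 0.652
grip_force: 30.0
```

Run:
```python
from h import *
go(636.3,-149.8,128,2.9)
im=grab_frame("scene"); cv2.imwrite("pics/c10.png",cv2.resize(im[120:240,330:470],None,fx=4,fy=4)[:,:,::-1])
```

```text
t 30.6 tcp [449.6 290.9 125.4] yaw 2.92 tilt [-0.003 -0.002] w 0.652 F [-1.1 -0.5 -1.4]
turn 0.0 shift [ 5.473 14.986 -0.088]
```

View pics/c10.png

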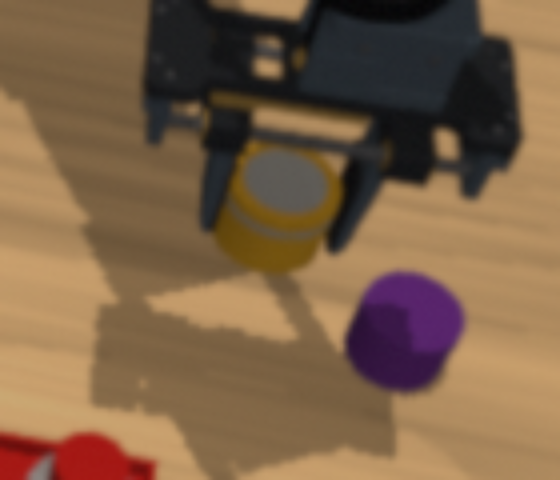

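Scene crop shows the yellow tin held upright by the fingers, purple one undisturbed at (431,203). Raise further to clear the bottles and cross.

>>> drive_tool([
  [[0, 0, -0.8, 0, 0, 0], [0, 0, -0.6, 0, 0, 0], [0.15, 0.4, 0, 0, 0, 0], [0.32, 0.88, 0, 0, 0, 0], [0.32, 0.88, 0, 0, 0, 0], [0.32, 0.88, 0, 0, 0, 0], [0.32, 0.88, 0, 0, 0, 0], [0.32, 0.88, 0, 0, 0, 0], [0.32, 0.88, 0, 0, 0, 0], [0.32, 0.88, 0, 0, 0, 0], [0.32, 0.88, 0, 0, 0, 0], [0.32, 0.88, 0, 0, 0, 0], [0.32, 0.88, 0, 0, 0, 0], [0.32, 0.88, 0, 0, 0, 0], [0.32, 0.88, 0, 0, 0, 0], [0.32, 0.88, 0, 0, 0, 0], [0.32, 0.88, 0, 0, 0, 0], [0.32, 0.88, 0, 0, 0, 0], [0.32, 0.88, 0, 0, 0, 0], [0.17, 0.48, 0, 0, 0, 0]],
])

```text
clock: 32.27
eef_pos: [0.6363, -0.152, 0.1664]
tool_rot: [[0.999, 0.049, -0.003], [0.049, -0.999, -0.001], [-0.003, 0.001, -1.0]]
ft_force: [0.8, -0.6, -2.4]
gripper_width: 0.653
grip_force: 30.0
```

>>> drive_tool([
  [[0, 0, 0.6, 0, 0, 0], [0, 0, 0.6, 0, 0, 0], [0, 0, 0.6, 0, 0, 0], [0, 0, 0.5, 0, 0, 0], [0, 0, 0.3, 0, 0, 0], [0, 0, 0, 0, 0, 0], [0, 0, 0, 0, 0, 0], [0, 0, 0, 0, 0, 0], [0, 0, 0, 0, 0, 0]],
])

```text
clock: 33.02
eef_pos: [0.6374, -0.1484, 0.0924]
tool_rot: [[0.999, 0.051, 0.002], [0.051, -0.999, -0.001], [0.002, 0.001, -1.0]]
ft_force: [0.4, 0.3, -1.4]
gripper_width: 0.651
grip_force: 30.0
```

Run:
```python
from h import *
go(635.9,-149.8,52,2.9)
```

```text
t 33.0 tcp [ 637.4 -148.4   92.4] yaw 2.93 tilt [ 0.002 -0.001] w 0.651 F [ 0.4  0.3 -1.4]
turn 0.01 shift [-0.052  0.045  1.347]
```

>>> drive_tool([
  [[-0.04, 0.04, 0.5, 0, 0, 0], [0, 0, 0.4, 0, 0, 0], [0, 0, 0.2, 0, 0, 0], [0, 0, 0.1, 0, 0, 0], [0, 0, 0.05, 0, 0, 0], [0, 0, 0, 0, 0, 0], [0, 0, 0, 0, 0, 0], [0, 0, 0, 0, 0, 0], [0, 0, 0, 0, 0, 0]],
])

```text
clock: 33.77
eef_pos: [0.6359, -0.1496, 0.0543]
tool_rot: [[0.999, 0.051, 0.001], [0.051, -0.999, -0.0], [0.001, 0.0, -1.0]]
ft_force: [-0.9, -0.7, -1.7]
gripper_width: 0.655
grip_force: 30.0
```

Run:
```python
from h import *
go(635.9,-149.8,51.3,2.9)
```

```text
t 33.8 tcp [ 635.9 -149.6   54.3] yaw 2.92 tilt [ 0.001 -0.   ] w 0.655 F [-0.9 -0.7 -1.7]
turn 0.0 shift [0.    0.008 0.1  ]
```

>>> drive_tool([
  [[0, 0, 0.03, 0, 0, 0], [0, 0, 0.03, 0, 0, 0], [0, 0, 0.02, 0, 0, 0], [0, 0, 0, 0, 0, 0], [0, 0, 0, 0, 0, 0], [0, 0, 0, 0, 0, 0]],
])

```text
clock: 34.27
eef_pos: [0.6355, -0.1495, 0.0513]
tool_rot: [[0.999, 0.051, -0.0], [0.051, -0.999, -0.0], [-0.0, 0.0, -1.0]]
ft_force: [-0.5, -0.7, -1.5]
gripper_width: 0.655
grip_force: 30.0
```

>>> drive_tool([
  [[0, 0, 0.02, 0, 0, 0], [0, 0, 0, 0, 0, 0], [0, 0, 0, 0, 0, 0], [0, 0, 0, 0, 0, 0]],
])

```text
clock: 34.6
eef_pos: [0.6355, -0.1495, 0.0513]
tool_rot: [[0.999, 0.051, 0.0], [0.051, -0.999, -0.0], [0.0, 0.0, -1.0]]
ft_force: [-1.4, -0.0, 3.3]
gripper_width: 0.652
grip_force: 30.0
```

Contact. Release gently, then lift.

>>> drive_tool([
  [[0, 0, 0, 0, 0, 0], [0, 0, 0, 0, 0, 0], [0, 0, 0, 0, 0, 0], [0, 0, 0, 0, 0, 0], [0, 0, 0, 0, 0, 0], [0, 0, 0, 0, 0, 0]],
], fingers=-0.8)

```text
clock: 35.1
eef_pos: [0.6355, -0.1495, 0.0506]
tool_rot: [[0.999, 0.051, -0.0], [0.051, -0.999, -0.0], [-0.0, 0.0, -1.0]]
ft_force: [-0.6, 0.1, -0.3]
gripper_width: 0.902
grip_force: 0.0
```

>>> drive_tool([
  [[0, 0, -0.2, 0, 0, 0], [0, 0, -0.6, 0, 0, 0], [0, 0, -1, 0, 0, 0], [0, 0, -1, 0, 0, 0], [0, 0, -1, 0, 0, 0], [-0.6, 0.6, -0.5, 0, 0, 0], [-0.9, 0.9, 0, 0, 0, 0], [-0.9, 0.9, 0, 0, 0, 0], [-0.9, 0.9, 0, 0, 0, 0], [-0.9, 0.9, 0, 0, 0, 0], [-0.9, 0.9, 0, 0, 0, 0], [-0.9, 0.9, 0, 0, 0, 0], [-0.5, 0.9, 0, 0, 0, 0], [0, 0.9, 0, 0, 0, 0], [0, 0.5, 0, 0, 0, 0], [0, 0, 0, 0, 0, 0], [0, 0, 0, 0, 0, 0]],
], fingers=-1)

```text
clock: 36.52
eef_pos: [0.4532, -0.4084, 0.1799]
tool_rot: [[0.999, 0.05, 0.0], [0.05, -0.999, 0.0], [0.0, -0.0, -1.0]]
ft_force: [0.2, -0.1, 0.2]
gripper_width: 0.998
grip_force: 0.0
```

Run:
```python
from h import *
th=np.linspace(0,2*np.pi,60); o=[]
for n,mk in(("top",(.6353,-.1497)),("scene",(.6373,-.1505))):
    im=grab_frame(n); x,y=proj(n,[[*mk,.04]])[0].astype(int)
    cv2.imwrite(f"pics/f_{n}.png",im[:,:,::-1])
    c=cv2.resize(im[y-25:y+25,x-25:x+25],None,fx=7,fy=7,interpolation=cv2.INTER_CUBIC)
    for r,z,col in((.030,.083,(0,255,0)),(.030,.041,(0,255,255)),(.038,.004,(255,0,255))):
        q=proj(n,[[mk[0]+r*np.cos(a),mk[1]+r*np.sin(a),z] for a in th]); cv2.polylines(c,[((q-[x-25,y-25]+.5)*7).astype(int)],True,col,1)
    o.append(c)
cv2.imwrite("pics/c11.png",np.hstack(o)[:,:,::-1])
```

```text
(no output)
```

View pics/c11.png

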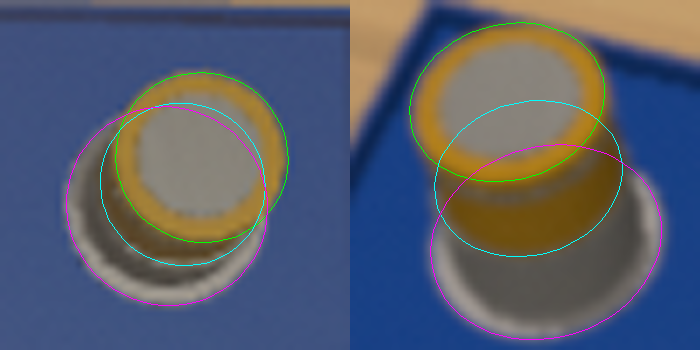

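View pics/f_scene.png

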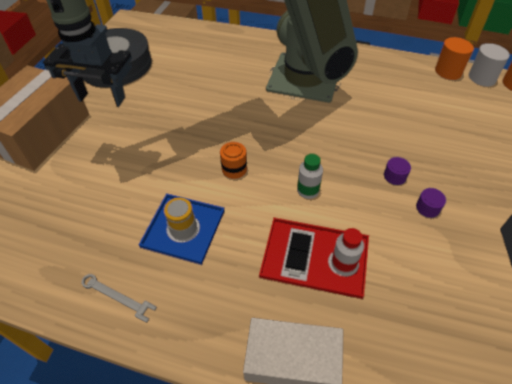

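The overlay shows the tin centred on the bearing within about 1 mm in both views. The full scene shows both kits complete: blue tray at (181,222), red tray at (315,257). The filter, green bottle and purple tins are where they were, and the arm is clear.

```bash
python3 -c "
from station import *
print(finish_job())"
```

```text
the job is handed in; nothing more can be done
None
```

The job is handed in after about 37 s of robot time: pad and red-capped bottle on their marks in the red tray, bearing with the yellow tin on top in the blue tray, all centred within about 1–2 mm by camera, and the filter, green bottle and purple tins left alone.

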